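# Set the fence, seat the thumbscrew, back off a quarter turn and hold

## Task

On the green drilling plate, swing the fence by its black peg until its yellow pointer lines up with the red tab. Then turn the brass thumbscrew clockwise until it seats, back it off a quarter turn, and finish still gripping it there so that I can nip up the lock nut from below: do not let go of it. Keep the fence on its mark and leave the hammer, the jar and the brush where they lie.

Things in the scene. Friction and masses are not known exactly. Their poses are not given: they have to be found in the camera images.
- plate: Green steel drilling plate, fixed to the bench, 260 (its x) x 205 (its y) x 12 mm thick, white scale ticks near its -y edge. Its origin is on the bench, directly under the vertical axis on which both the fence and the thumbscrew turn; the plate runs from y = -165 to +40 mm and x = -130 to +130 mm about it; z up.
- fence (a joint): Swivel of the fence about the vertical pivot, rad; 0 = fence pointing along the plate's -y axis, grows counter-clockwise seen from above (the fence end moves towards the plate's +x); stops at -1.1 and +1.1; starts between 0.6 and 0.9. Stiff friction, about 0.25 N m; it stays where it is left.
- fence_peg (a point): Grip point on the upright black peg on the fence: a cylinder of 20 mm diameter, 90 mm from the pivot axis, from 30 to 85 mm above the bench; this point is on its axis, 65 mm up (20 mm below its top). The aluminium fence bar under it is 30 mm wide, its top 30 mm above the bench. Site axes: -y points outward along the fence, z up. The peg is fixed to the fence and turns with it; it can be pinched from above and led along the arc.
- fence_tip (a point): End of the fence's narrow yellow pointer, 129 mm from the pivot axis, 17 mm above the bench. -y points outward along the fence.
- tab: Small red tab (7 mm wide, 22 mm long, 19 mm high above the bench) fixed on the plate's scale, just beyond the pointer's end. The body's origin is on the bench under the pivot axis and its -y axis points from the pivot to the tab: that is the direction that the fence must have. The tab lies between -0.35 and +0.25 rad on the fence joint's scale.
- tab_mark (a point): Inner end of the red tab, 138 mm from the pivot axis, 17 mm above the bench: the pointer's end must come opposite it.
- screw (a joint): Rotation of the brass thumbscrew on the pivot axis, rad; 0 = seated (hard stop), grows as it is backed off (counter-clockwise from above); clockwise from above tightens. Starts between 1.0 and 2.7 rad out; outer stop at 3.6. Friction about 0.06 N m; it stays where it is left, and does not rise or sink noticeably. When seated its wings lie along the plate's x axis, a quarter turn back they lie along the plate's y axis. Turning it does not move the fence.
- wings: The wings of the thumbscrew: an upright flat brass bar 46 mm long (its x), 10 mm thick (its y), 34 mm high (z up), from 52 to 86 mm above the bench, to be gripped across its thickness from above and turned. Origin at its centre, on the pivot axis, 69 mm above the bench. Below it is a 9 mm stem, then a round hub of 24 mm diameter from 31 to 44 mm above the bench.
- hammer: Hammer lying loose on the bench beside the plate's -y edge, a bystander. Origin under its middle, handle towards its -x.
- jar: Closed amber jar, 60 mm diameter, 75 mm high, standing beyond the plate's +y edge, a bystander. Origin at the centre of its underside.
- brush: Hand brush lying loose beyond the plate's +y edge, a bystander. Origin under its middle.

How it is judged:
On the way, in this order (a step that is already met when the one before it is completed fails the run):
1. the fence's pointer is lined up with the red tab and at rest (angle between the y axis of fence_tip and the y axis of tab, either way round below 0.07 rad and velocity of joint fence between -0.1 and 0.1 rad/s), for 0.2 s.
2. the thumbscrew is seated, with the fence on its mark (angle between the y axis of fence_tip and the y axis of tab, either way round below 0.07 rad and value of joint screw below 0.1 rad), for 0.1 s.
At the end, for the whole second after the job is handed in: The fence points at the red tab within 0.07 rad (4 degrees) and is at rest; the thumbscrew, having been seated, stands a quarter turn (1.57 rad, within 0.3 rad) back from its seat, still, and the fingers grip its wings (more than 2 N) (all of step 1 and value of joint screw between 1.27 and 1.87 rad and velocity of joint screw between -0.1 and 0.1 rad/s and contact force between the fingers and wings above 2 N); the arm keeps its last pose, push and grip.
It fails at once if hammer is moved more than 35 mm (distance of hammer from where it was at the start of the episode above 0.035 m).
It fails at once if jar is moved more than 35 mm (distance of jar from where it was at the start of the episode above 0.035 m).
It fails at once if brush is moved more than 35 mm (distance of brush from where it was at the start of the episode above 0.035 m).
It fails at once if the jar is tipped over (angle between jar's own z axis and vertical above 0.6 rad).
It also fails if it takes over 61 s, if anything falls off the work surface, if the arm or the gripper's body presses on something with over 40 N, if the wrist force passes 120 N, or if a joint passes its speed limit or range.

## Robot

A 6-joint arm with a two-finger parallel gripper is mounted at the origin on the work surface. World frame = base frame: x ahead of the robot, y to its left, z up, the work surface at z = 0. Lengths are in m, angles in rad, forces in N, time in s.
With the tool pointing down it reaches from about 0.3 to 0.775 m from the base axis. Payload 14.6 kg.
Tool frame: the origin (TCP) lies at the very end of the fingers, on their centre line; the grasp point (between the pads) lies 19 mm behind it; z points along the fingers, y is the direction in which the jaws open and shut (so a half turn about z gives the same grasp; the last joint's range is limited). The gripper opens to 94 mm and grips with 3 to 60 N. Pads are 16 mm wide; open, the fingers measure 119 mm over their backs; the gripper's body (75 mm by 177 mm) begins 78 mm behind the grasp point.
Start: joints at [-1.194, 0.3, 1.521, -0, 1.321, -0.067], TCP at [0.236, -0.497, 0.205] pointing down, gripper open.
Joint ranges: [-3.03, 3.03], [-0.79, 2.21], [0.23, 2.52], [-1.04, 4.18], [0, 3.07], [-2.55, 2.55]. Speed limits (rad/s): [2.22, 2.22, 2.57, 3.14, 3.14, 3.14].

## Interface

Orientations are given as [roll, pitch, yaw] about the fixed x, y, z axes, in that order (R = Rz(yaw) Ry(pitch) Rx(roll)).
In Python, from station import ctrl, eyes gives the robot as it stands.
- The arm moves only by the tool jog_arm, never from a script. Its argument "moves" is a list of rows, each a list of 3 entries, a list of its own where there are three numbers: the shift along the world's x, y, z in mm, then the turn, a rotation vector about the world's x, y, z in units of 5 degrees (1.0 is 5 degrees), then the finger opening in mm, from 0 to 94. In form: [[[tx, ty, tz], [wx, wy, wz], jaw], ...]. A call has 1 to 5 rows; each row is the pose to reach, as a shift and turn from the pose commanded when the call began; what a row does not reach only later rows make up. A row lasts 1/12 s, in which the tool goes at most 41.7 mm and 7.16 degrees, less where a joint would pass 70% of its speed; a pose out of reach is approached as far as the arm can. A call with a gripper value outside its range is refused whole. The fingers move at their own pace and stop on an object; "squeeze" is the grip in N (left out, the last holds). Time passes only in rows, so rows that repeat a pose let the fingers close. It gives the time, the measured TCP pose, the force and the opening at its end, in the units of the state.
- ctrl.get_obs(): the state, without advancing time (a new reading comes with each control period).
- eyes.camera(name): name is "scene" or "side" or "wrist"; returns a dict with "frame" (480x640x3 uint8, red, green, blue), "vertical_fov" (degrees; the focal length in pixels is half the picture's height over the tangent of half this angle, whatever the lens; pixels are square), "cx", "cy" (the principal point, pixels), "eye" and "attitude" of the camera in the world; the wrist camera has in their place "hand_eye" (4x4, takes a point from camera to tool coordinates, whose origin is the TCP and whose axes are the flange's). Camera axes: x right, y down, z forward; pixel columns grow to the right and rows downward; lengths in m; the calibration is good to about 2 mm. A picture is of the moment at which its call begins: read the wrist's pose just before it. There is no depth.
- ctrl.hand_in(): hands the job in, once; it reports no verdict.
The state is a dict: "time_s": time; "qpos": joint angles; "joint_vel": joint speeds; "tau": joint torques, N m; "ee_pos": TCP position; "eef_rot": TCP orientation; "force": force on the tool from outside, world axes, zero at the start; "moment": the same for the moment, N m; "grip_width": finger opening in m.
Only numpy, scipy, OpenCV 4.12 (cv2) and the standard library are available. Lean on these libraries where they do the work, as an engineer would, in place of code of your own. Each camera call takes 0.05 s, during which the arm holds its last target.

## Working session

There is one attempt and no reset: what is moved stays moved. The work goes in short steps, Python scripts to look and compute and a tool call to move; the robot and the scene stay as the last step left them, time stands still between calls to the robot, and variables do not carry over. Pictures are saved under pics/ and viewed, and the job is handed in when it is done.

Besides the shell and the picture viewer there is one more tool, called after ">>>" as a command line: name --argument value ..., lists and objects as JSON in quotes. jog_arm: Moves the arm, as the interface text tells. Its arguments: {"type":"object","properties":{"moves":{"type":"array","items":{"type":"array"}},"squeeze":{"type":"number"}},"required":["moves"]}

```bash
ls; mkdir -p pics; python3 - <<'E'
from station import ctrl, eyes
import cv2, numpy as np
print(ctrl.get_obs())
for n in ["scene","side","wrist"]:
    c=eyes.camera(n); f=c.pop("frame"); print(n,c)
    cv2.imwrite(f"pics/{n}0.png",f[:,:,::-1])
E
```

```text
pics
{'time_s': 0.0, 'qpos': array([-1.19359044e+00,  3.00483013e-01,  1.52158712e+00,  1.49335324e-05,
        1.32066962e+00, -6.66119410e-02]), 'joint_vel': array([-0.00031938,  0.00082271, -0.0003098 ,  0.00037127,  0.00121476,
       -0.0010393 ]), 'tau': array([-8.33677841e-04, -5.31810486e+01, -3.52738130e+01,  7.07760570e-02,
        2.44419387e-02, -1.21148064e-04]), 'ee_pos': array([ 0.23606473, -0.49647792,  0.20487723]), 'eef_rot': array([-3.14044906e+00, -9.07864710e-05,  4.43814069e-01]), 'force': array([-0.95650338, -0.58594824,  0.39919771]), 'moment': array([ 0.01731511,  0.01502016, -0.05845208]), 'grip_width': 0.09401711950861305}
scene {'vertical_fov': 48.52840022995717, 'cx': 326.458456218239, 'cy': 238.98362853383958, 'eye': array([0.99444292, 0.43734764, 0.56977046]), 'attitude': array([-2.25590479e+00,  7.80553474e-04,  2.36648744e+00])}
side {'vertical_fov': 42.216468879803394, 'cx': 316.3005001428987, 'cy': 235.2820511583651, 'eye': array([0.18398352, 0.48704586, 0.75636728]), 'attitude': array([-2.40975596,  0.00386277, -2.44914394])}
wrist {'vertical_fov': 61.36733662271288, 'cx': 313.41905554704346, 'cy': 239.9057602632454, 'hand_eye': array([[ 4.23541712e-04, -9.62246779e-01, -2.72178170e-01,
         8.03143650e-02],
       [ 9.99999785e-01,  2.71518094e-04,  5.96205821e-04,
         5.57619886e-05],
       [-4.99795833e-04, -2.72178364e-01,  9.62246688e-01,
        -1.78941629e-01],
       [ 0.00000000e+00,  0.00000000e+00,  0.00000000e+00,
         1.00000000e+00]])}
```

View pics/scene0.png

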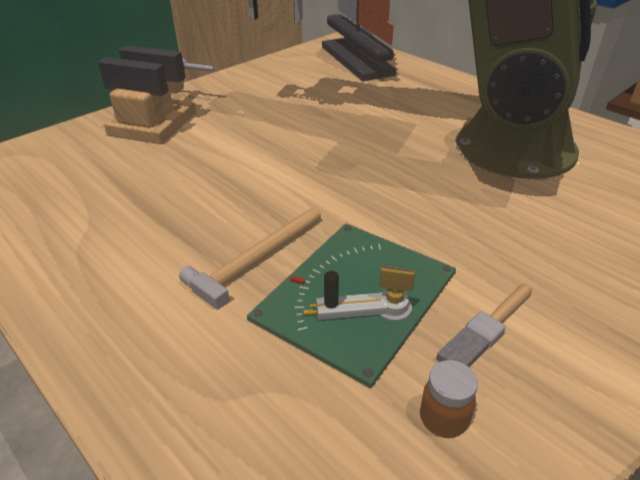

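View pics/side0.png

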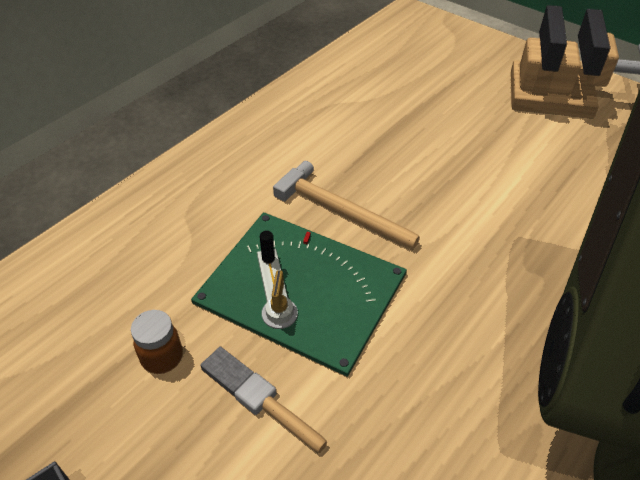

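View pics/wrist0.png

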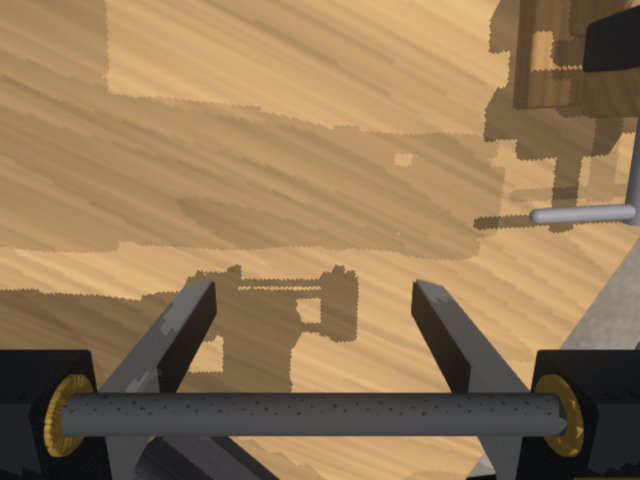

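Scene shows the plate centred near (355,300), peg at (331,290), wings (397,280) and tab (298,280). Side shows the peg at (267,247), wings (279,290) and tab (307,238). I'll enlarge both.

```bash
python3 - <<'E'
import cv2
a=cv2.imread("pics/scene0.png")[220:380,245:460]; cv2.imwrite("pics/s1.png",cv2.resize(a,None,fx=3.7,fy=3.7,interpolation=cv2.INTER_CUBIC))
a=cv2.imread("pics/side0.png")[205:380,190:410]; cv2.imwrite("pics/d1.png",cv2.resize(a,None,fx=3.4,fy=3.4,interpolation=cv2.INTER_CUBIC))
E
```

```text
(no output)
```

View pics/s1.png

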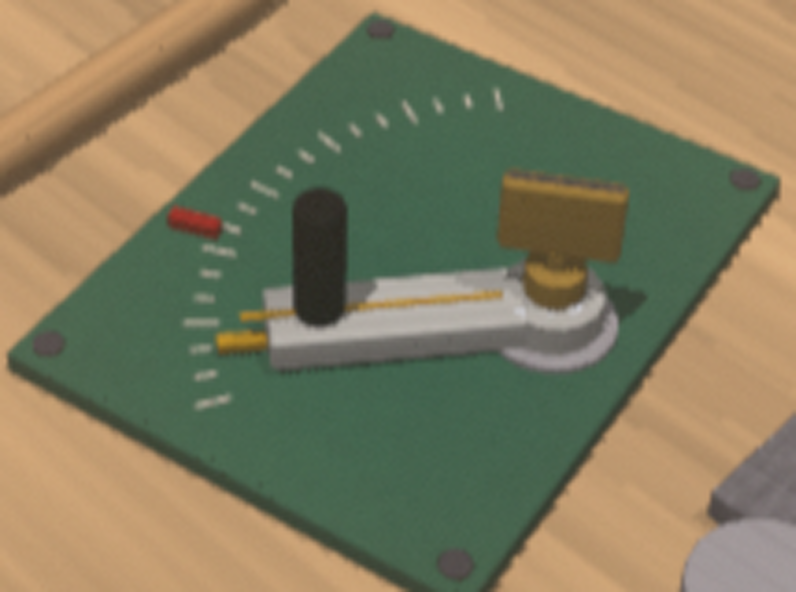

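View pics/d1.png

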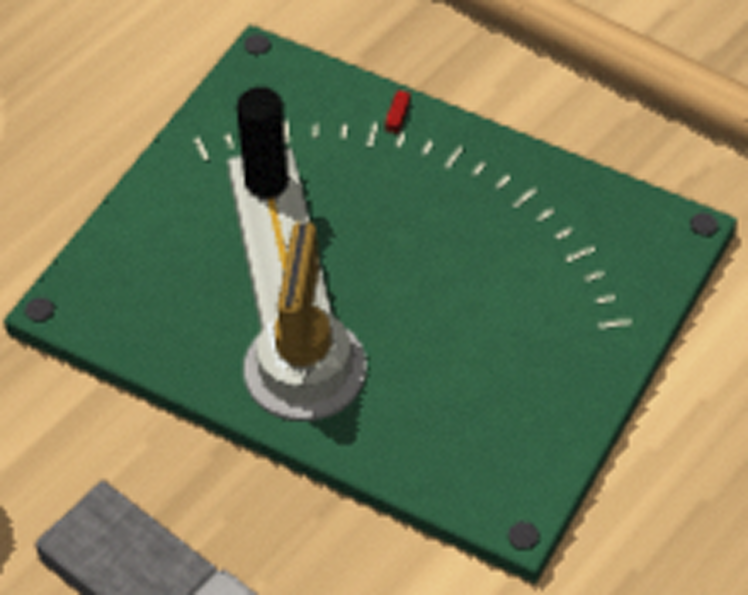

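```bash
cat > h.py <<'E'
import numpy as np, cv2
from scipy.spatial.transform import Rotation as R
from scipy.optimize import least_squares
CAM=dict(scene=(48.52840022995717,326.458456218239,238.98362853383958,[0.99444292,0.43734764,0.56977046],[-2.25590479e+00,7.80553474e-04,2.36648744e+00]),
 side=(42.216468879803394,316.3005001428987,235.2820511583651,[0.18398352,0.48704586,0.75636728],[-2.40975596,0.00386277,-2.44914394]))
def proj(cam,P):
    v,cx,cy,e,a=CAM[cam]; f=240/np.tan(np.radians(v)/2)
    q=R.from_euler('xyz',a).inv().apply(np.atleast_2d(P)-np.array(e)); return q[:,:2]/q[:,2:]*f+[cx,cy]
def unpick(cam,uv):
    uv=np.array(uv,float); return uv/3.7+[245,220] if cam=='scene' else uv/3.4+[190,205]
def ray(cam,uv,z):
    v,cx,cy,e,a=CAM[cam]; f=240/np.tan(np.radians(v)/2)
    d=R.from_euler('xyz',a).apply([(uv[0]-cx)/f,(uv[1]-cy)/f,1]); e=np.array(e); return e+d*(z-e[2])/d[2]
E
python3 - <<'E'
from h import *
L=np.array([[.13,-.165,.012],[-.13,-.165,.012],[-.13,.04,.012],[.13,.04,.012]])
O={'scene':[(10,355),(375,12),(778,180),None],'side':[(250,25),(737,222),(538,572),(5,322)]}
def W(p,l): 
    c,s=np.cos(p[2]),np.sin(p[2]); l=np.atleast_2d(l); return np.c_[p[0]+c*l[:,0]-s*l[:,1],p[1]+s*l[:,0]+c*l[:,1],l[:,2]]
def res(p):
    r=[]
    for c in O:
        q=proj(c,W(p,L))
        for o,qq in zip(O[c],q):
            if o is not None: r+=list(qq-unpick(c,o))
    return np.array(r)
i=ray('scene',unpick('scene',(560,310)),.03)
s=min((least_squares(res,[i[0],i[1],y]) for y in np.arange(-3,3,.7)),key=lambda s:s.cost)
p=s.x;print("plate",p,np.round(s.fun,1))
def loc(P): 
    d=P[:2]-p[:2];c,s=np.cos(p[2]),np.sin(p[2]); return np.array([c*d[0]+s*d[1],-s*d[0]+c*d[1]])
def ang(l): return np.arctan2(l[0],-l[1])
for n,z,o in [('pegtop',.085,{'scene':(320,203),'side':(261,100)}),
  ('tabmid',.019,{'scene':(196,217),'side':(400,108)}),
  ('tip',.019,{'scene':(217,337)}),
  ('wt a',.086,{'scene':(503,175),'side':(303,226)}),('wt b',.086,{'scene':(628,187),'side':(290,306)}),('tabin',.019,{'scene':(221,226),'side':(394,122)}),('hammer head',.02,{'scene':(-150,250)})]:
    for c in o:
        P=ray(c,unpick(c,o[c]),z); l=loc(P); print(n,c,P.round(4),l.round(4),'r',np.hypot(*l).round(4),'ang',ang(l).round(3))
for c in('scene','side'):
    d=O=None
E
```

```text
plate [0.55567964 0.12676406 0.19810308] [-1.4 -1.4 -0.6 -1.4  1.5 -1.8 -0.8 -0.5  0.5 -1.1 -0.4  1.3 -1.8  0.3]
pegtop scene [0.6275 0.0718 0.085 ] [ 0.0596 -0.068 ] r 0.0905 ang 0.72
pegtop side [0.6277 0.069  0.085 ] [ 0.0592 -0.0708] r 0.0923 ang 0.697
tabmid scene [ 0.6193 -0.0072  0.019 ] [ 0.036  -0.1439] r 0.1483 ang 0.245
tabmid side [ 0.6176 -0.0097  0.019 ] [ 0.0339 -0.146 ] r 0.1499 ang 0.228
tip scene [0.6577 0.0473 0.019 ] [ 0.0844 -0.098 ] r 0.1293 ang 0.711
wt a scene [0.5702 0.1087 0.086 ] [ 0.0107 -0.0206] r 0.0232 ang 0.48
wt a side [0.5672 0.1094 0.086 ] [ 0.0078 -0.0193] r 0.0208 ang 0.386
wt b scene [0.5428 0.1446 0.086 ] [-0.0091  0.02  ] r 0.022 ang -2.715
wt b side [0.5443 0.1425 0.086 ] [-0.0081  0.0177] r 0.0194 ang -2.711
tabin scene [0.6156 0.0037 0.019 ] [ 0.0345 -0.1324] r 0.1369 ang 0.255
tabin side [ 0.6141 -0.0013  0.019 ] [ 0.0321 -0.137 ] r 0.1408 ang 0.23
hammer head scene [ 0.7307 -0.0885  0.02  ] [ 0.1292 -0.2455] r 0.2774 ang 0.484
```

Pivot is at (0.556,0.127), plate yaw 0.198, fence about 0.71, tab about 0.24 and screw about 2.0 rad out. The radii (90, 129 and 138 mm) all match the given sizes. Next I move above the peg with the jaws tangential (yaw about 2.48).

>>> jog_arm --moves '[[[22,32,0],[0,0,1.3],60],[[45,65,0],[0,0,2.6],60],[[67,97,0],[0,0,3.9],60],[[90,130,0],[0,0,5.2],60],[[112,162,0],[0,0,6.5],60]]'

```text
time_s: 0.57
ee_pos: [0.3488, -0.3329, 0.2053]
eef_rot: [-3.141, -0.0, 1.016]
force: [0.9, -0.7, 1.8]
grip_width: 0.064
```

>>> jog_arm --moves '[[[22,32,0],[0,0,1.3],60],[[45,65,0],[0,0,2.6],60],[[67,97,0],[0,0,3.9],60],[[90,130,0],[0,0,5.2],60],[[112,162,0],[0,0,6.5],60]]'

```text
time_s: 0.98
ee_pos: [0.4609, -0.1708, 0.2055]
eef_rot: [3.142, 0.0, 1.584]
force: [0.7, -0.6, -0.1]
grip_width: 0.0601
```

>>> jog_arm --moves '[[[22,32,0],[0,0,1.3],60],[[45,65,0],[0,0,2.6],60],[[67,97,0],[0,0,3.9],60],[[90,130,0],[0,0,5.2],60],[[112,162,0],[0,0,6.5],60]]'

```text
time_s: 1.4
ee_pos: [0.5729, -0.0087, 0.2053]
eef_rot: [-3.141, -0.0, 2.151]
force: [-0.3, -0.6, 0.4]
grip_width: 0.0599
```

>>> jog_arm --moves '[[[18,27,-28],[0,0,1.3],60],[[36,54,-56],[0,0,2.6],60],[[54,80,-85],[0,0,3.76],60],[[54,80,-85],[0,0,3.76],60],[[54,80,-85],[0,0,3.76],60]]'

```text
time_s: 1.82
ee_pos: [0.6254, 0.0704, 0.1178]
eef_rot: [-3.139, -0.003, 2.475]
force: [0.1, -0.5, 0.1]
grip_width: 0.0599
```

```bash
cat > look.py <<'E'
import sys,cv2,numpy as np
from station import ctrl,eyes
t=sys.argv[1]
o=ctrl.get_obs(); print(o['time_s'],o['ee_pos'].round(4),o['eef_rot'].round(3),o['qpos'].round(2),o['grip_width'].round(4),o['force'].round(1),o['moment'].round(2))
f=[]
for n in sys.argv[2:]:
    a=eyes.camera(n)['frame'][:,:,::-1]
    if n=='scene': a=cv2.resize(a[200:380,235:475],(800,600),interpolation=cv2.INTER_CUBIC)
    if n=='side': a=cv2.resize(a[200:380,180:420],(800,600),interpolation=cv2.INTER_CUBIC)
    cv2.imwrite(f"pics/{n}_{t}.png",a)
E
python3 look.py 1 wrist
```

```text
Traceback (most recent call last):
  File "look.py", line 4, in <module>
    o=ctrl.get_obs(); print(o['time_s'],o['ee_pos'].round(4),o['eef_rot'].round(3),o['qpos'].round(2),o['grip_width'].round(4),o['force'].round(1),o['moment'].round(2))
                                                                                                      ^^^^^^^^^^^^^^^^^^^^^
AttributeError: 'float' object has no attribute 'round'
```

```bash
sed -i "s/o\['grip_width'\].round(4)/round(o['grip_width'],4)/" look.py; python3 look.py 1 wrist
```

```text
1.8167 [0.6254 0.0704 0.1178] [-3.139e+00 -3.000e-03  2.475e+00] [ 0.05  0.56  1.37 -0.    1.22 -0.85] 0.0599 [ 0.1 -0.5  0.1] [ 0.06 -0.08  0.  ]
```

View pics/wrist_1.png

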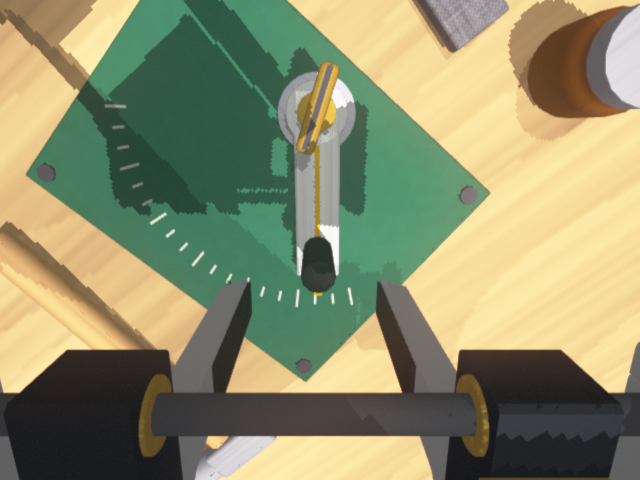

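The wrist view has the peg (top about (318,280)) centred between the fingers and the fence bar vertical. Descending, then closing.

>>> jog_arm --moves '[[[1,1,-25],[0,0,0],60],[[1,1,-50],[0,0,0],60],[[1,1,-72],[0,0,0],60],[[1,1,-72],[0,0,0],60],[[1,1,-72],[0,0,0],60]]' --squeeze 25

```text
time_s: 2.28
ee_pos: [0.6273, 0.0692, 0.0498]
eef_rot: [3.141, 0.0, 2.471]
force: [0.3, 0.2, 1.0]
grip_width: 0.0603
```

>>> jog_arm --moves '[[[0,0,0],[0,0,0],10],[[0,0,0],[0,0,0],10],[[0,0,0],[0,0,0],10],[[0,0,0],[0,0,0],10],[[0,0,0],[0,0,0],10]]' --squeeze 25

```text
time_s: 2.7
ee_pos: [0.6274, 0.0703, 0.0491]
eef_rot: [3.141, 0.001, 2.474]
force: [0.4, 0.3, -0.2]
grip_width: 0.0301
```

```bash
python3 look.py 2 wrist scene
```

```text
2.7 [0.6274 0.0703 0.0491] [3.141e+00 1.000e-03 2.474e+00] [ 0.05  0.64  1.41 -0.    1.09 -0.85] 0.0301 [ 0.4  0.3 -0.2] [-0.02 -0.1   0.02]
```

View pics/wrist_2.png

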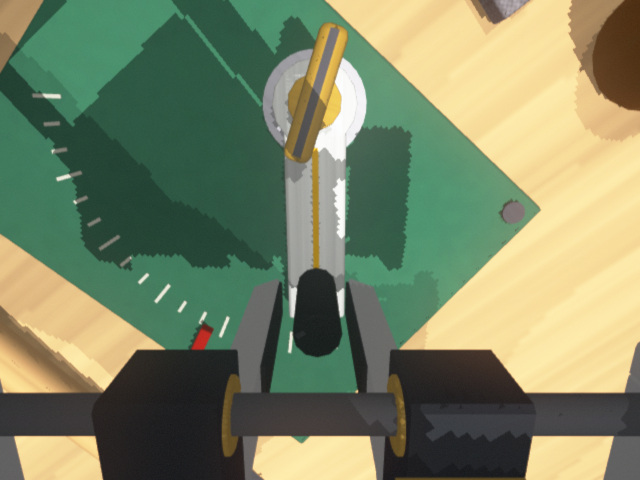

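Fingers are still closing evenly around the peg (317,320).

>>> jog_arm --moves '[[[0,0,0],[0,0,0],10],[[0,0,0],[0,0,0],10],[[0,0,0],[0,0,0],10],[[0,0,0],[0,0,0],10]]' --squeeze 25

```text
time_s: 3.13
ee_pos: [0.6274, 0.0704, 0.0487]
eef_rot: [3.141, 0.001, 2.474]
force: [2.7, 0.7, 3.0]
grip_width: 0.0196
```

```bash
python3 - <<'E'
import numpy as np
p=np.array([.5557,.1268])
for t in np.linspace(.71,.24,11):
    a=t+.198; print(round(t,3),((p+.0905*np.array([np.sin(a),-np.cos(a)]))*1000-[627.4,70.3]).round(1), round((t-.71)*180/np.pi/5,2))
E
```

```text
0.71 [-0.4  0.8] 0.0
0.663 [-3.1 -2.5] -0.54
0.616 [-5.9 -5.6] -1.08
0.569 [-8.9 -8.7] -1.62
0.522 [-12.  -11.5] -2.15
0.475 [-15.3 -14.3] -2.69
0.428 [-18.7 -16.8] -3.23
0.381 [-22.2 -19.2] -3.77
0.334 [-25.8 -21.5] -4.31
0.287 [-29.5 -23.6] -4.85
0.24 [-33.3 -25.5] -5.39
```

Gripped at 19.6 mm. Next I lead it along the arc.

>>> jog_arm --moves '[[[-2,-2,0],[0,0,-0.3],10],[[-5,-4.5,0],[0,0,-0.8],10],[[-8,-7.5,0],[0,0,-1.4],10],[[-12,-11.5,0],[0,0,-2.1],10],[[-15,-14.3,0],[0,0,-2.7],10]]' --squeeze 25

```text
time_s: 3.55
ee_pos: [0.6124, 0.0555, 0.0487]
eef_rot: [3.141, 0.001, 2.234]
force: [3.3, 1.2, 1.2]
grip_width: 0.0191
```

>>> jog_arm --moves '[[[-3.5,-2.5,0],[0,0,-0.5],10],[[-7,-5,0],[0,0,-1.1],10],[[-10.5,-7.2,0],[0,0,-1.6],10],[[-14,-9.3,0],[0,0,-2.1],10],[[-14,-9.3,0],[0,0,-2.1],10]]' --squeeze 25

```text
time_s: 3.97
ee_pos: [0.5979, 0.0463, 0.0487]
eef_rot: [3.142, 0.0, 2.051]
force: [0.2, -1.0, 4.0]
grip_width: 0.0198
```

```bash
python3 look.py 3 wrist scene side
```

```text
3.9667 [0.5979 0.0463 0.0487] [3.142 0.    2.051] [ 0.02  0.57  1.52 -0.    1.05 -0.46] 0.0198 [ 0.2 -1.   4. ] [-0.22 -0.1  -0.14]
```

View pics/scene_3.png

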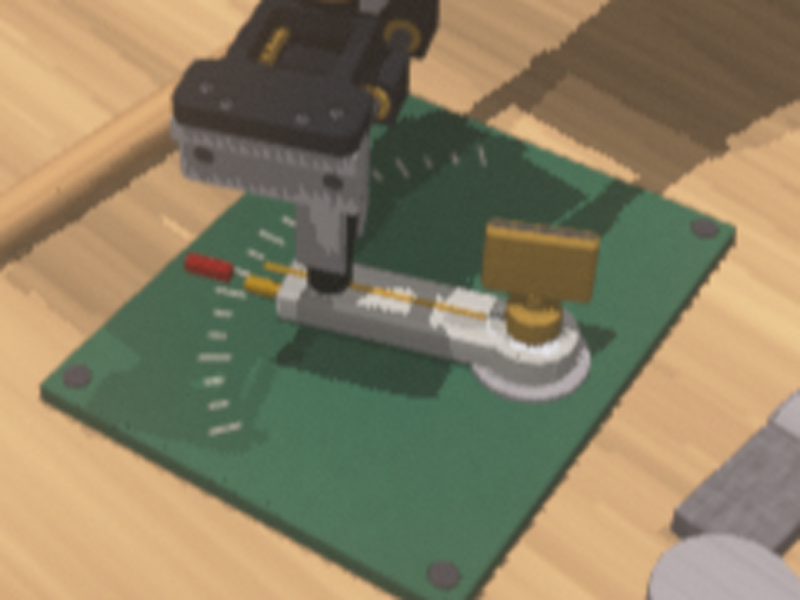

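View pics/wrist_3.png

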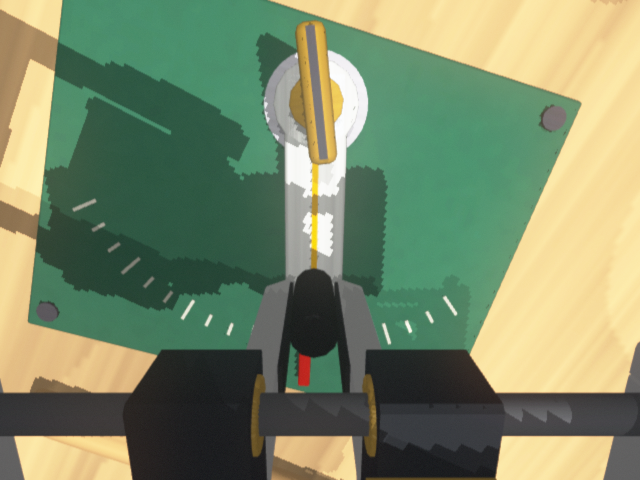

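View pics/side_3.png

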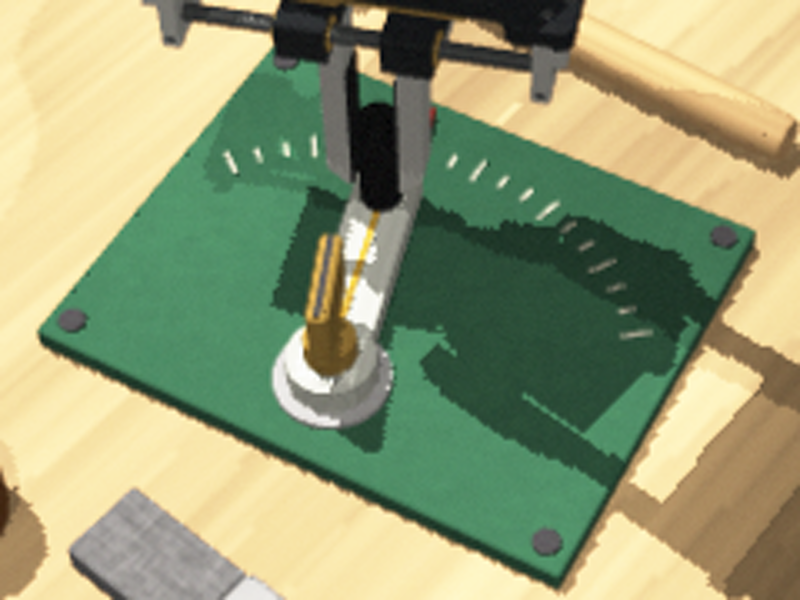

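Scene and wrist show the pointer about 0.04 rad short of the tab (the tab at (304,370) lies about 9 px left of the fence line at 313 in the wrist view). A small extra step follows.

>>> jog_arm --moves '[[[-1.8,-0.9,0],[0,0,-0.25],10],[[-3.6,-1.7,0],[0,0,-0.5],10],[[-3.6,-1.7,0],[0,0,-0.5],10],[[-3.6,-1.7,0],[0,0,-0.5],10]]' --squeeze 25

```text
time_s: 4.45
ee_pos: [0.5947, 0.0448, 0.0486]
eef_rot: [3.141, 0.0, 2.011]
force: [3.7, -3.8, 5.2]
grip_width: 0.0198
```

```bash
python3 look.py 4 wrist scene
```

```text
4.45 [0.5947 0.0448 0.0486] [3.141 0.    2.011] [ 0.01  0.57  1.53 -0.    1.05 -0.43] 0.0198 [ 3.7 -3.8  5.2] [-0.49 -0.68 -0.18]
```

View pics/scene_4.png

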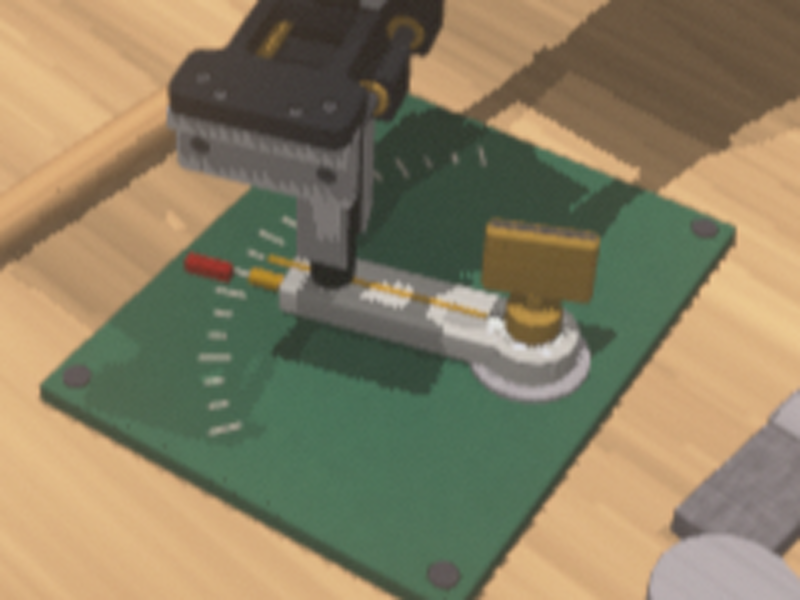

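View pics/wrist_4.png

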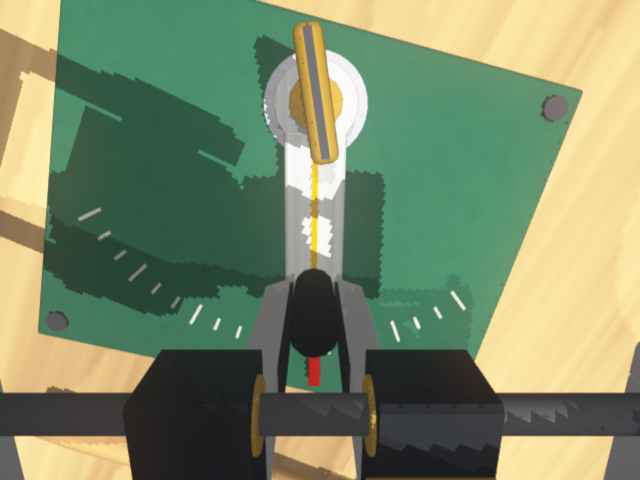

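Aligned: in the wrist view the tab (314,370) is on the fence line (314). Release and rise.

>>> jog_arm --moves '[[[0,0,0],[0,0,0],20],[[0,0,0],[0,0,0],30],[[0,0,0],[0,0,0],40],[[0,0,0],[0,0,0],50],[[0,0,0],[0,0,0],50]]'

```text
time_s: 4.97
ee_pos: [0.5941, 0.0451, 0.0479]
eef_rot: [-3.14, -0.001, 2.011]
force: [-0.4, -0.5, -0.4]
grip_width: 0.0431
```

>>> jog_arm --moves '[[[0,0,0],[0,0,0],50],[[0,0,20],[0,0,0],50],[[0,0,45],[0,0,0],50],[[0,0,75],[0,0,0],50],[[0,0,75],[0,0,0],50]]'

```text
time_s: 5.38
ee_pos: [0.5966, 0.0451, 0.129]
eef_rot: [3.135, 0.003, 2.011]
force: [0.0, -0.9, 1.1]
grip_width: 0.0499
```

```bash
python3 look.py 5 wrist
```

```text
5.3833 [0.5966 0.0451 0.129 ] [3.135e+00 3.000e-03 2.011e+00] [ 0.01  0.47  1.47  0.    1.19 -0.43] 0.0499 [ 0.  -0.9  1.1] [-0.04 -0.1  -0.01]
```

View pics/wrist_5.png

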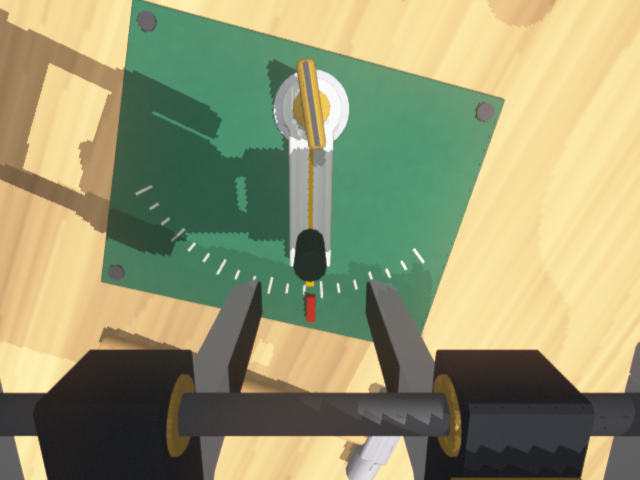

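Pointer (310,285) and tab (311,308) stay aligned after release. Now locating the wings from this picture.

```bash
python3 - <<'E'
import numpy as np
from scipy.spatial.transform import Rotation as R
from station import ctrl
H=np.array([[ 4.23541712e-04,-9.62246779e-01,-2.72178170e-01,8.03143650e-02],[9.99999785e-01,2.71518094e-04,5.96205821e-04,5.57619886e-05],[-4.99795833e-04,-2.72178364e-01,9.62246688e-01,-1.78941629e-01],[0,0,0,1]])
o=ctrl.get_obs(); T=np.eye(4);T[:3,:3]=R.from_euler('xyz',[3.135,.003,2.011]).as_matrix();T[:3,3]=[.5966,.0451,.129]
C=T@H; f=240/np.tan(np.radians(61.36733662271288)/2)
def ray(u,v,z):
    d=C[:3,:3]@[(u-313.419)/f,(v-239.906)/f,1]; return C[:3,3]+d*(z-C[2,3])/d[2]
a=ray(306,62,.086);b=ray(318,148,.086);print(a,b,(a+b)/2,np.hypot(*(a-b)[:2]),np.arctan2(*(a-b)[1::-1]))
for n,u,v,z in [('peg',310,270,.085),('tab',311,308,.019),('tip',310,286,.019),('hub',312,105,.04)]:
    P=ray(u,v,z);print(n,P, np.arctan2(P[0]-.5557,.1268-P[1])-.198)
E
```

```text
[0.5462429  0.14421301 0.086     ] [0.56999901 0.10839424 0.086     ] [0.55812096 0.12630362 0.086     ] 0.04298066001919643 2.156416387957066
peg [0.59573614 0.04339323 0.085     ] 0.2495286374319834
tab [ 0.62006676 -0.0068373   0.019     ] 0.25086231228497524
tip [0.61153021 0.00953701 0.019     ] 0.24635448870937876
hub [0.55709678 0.12867814 0.04      ] 2.304133334451274
```

>>> jog_arm --moves '[[[-13,28,0],[0,0,0.6],50],[[-26,56,0],[0,0,1.2],50],[[-37.5,82,0],[0,0,1.67],50],[[-37.5,82,0],[0,0,1.67],50],[[-37.5,82,0],[0,0,1.67],50]]'

```text
time_s: 5.85
ee_pos: [0.5563, 0.1279, 0.1226]
eef_rot: [-3.14, -0.001, 2.159]
force: [0.6, -0.9, 0.5]
grip_width: 0.0503
```

```bash
python3 look.py 6 wrist
```

```text
5.85 [0.5563 0.1279 0.1226] [-3.140e+00 -1.000e-03  2.159e+00] [ 0.16  0.43  1.55 -0.    1.17 -0.43] 0.0503 [ 0.6 -0.9  0.5] [-0.03 -0.11  0.01]
```

View pics/wrist_6.png

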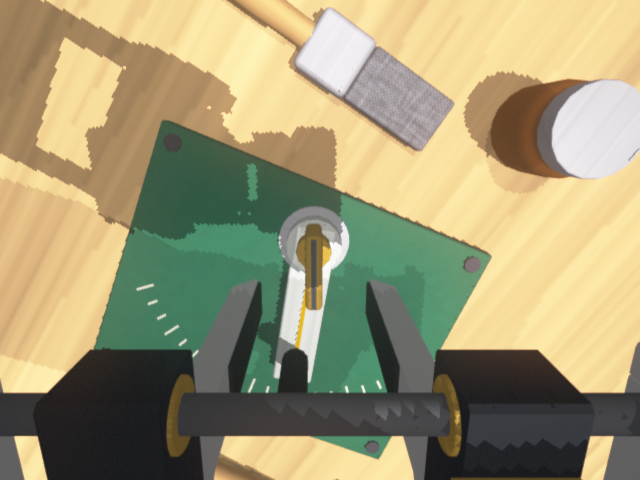

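Wings are parallel to the fingers and centred (314,272). Descend and grip.

>>> jog_arm --moves '[[[0,-1,-23],[0,0,0],50],[[0,-1,-46],[0,0,0],50],[[0,-1,-68],[0,0,0],50],[[0,-1,-68],[0,0,0],50],[[0,-1,-68],[0,0,0],40]]'

```text
time_s: 6.32
ee_pos: [0.5568, 0.1251, 0.0547]
eef_rot: [-3.139, -0.001, 2.155]
force: [0.1, 0.0, 0.4]
grip_width: 0.0461
```

>>> jog_arm --moves '[[[0,0,0],[0,0,0],2],[[0,0,0],[0,0,0],2],[[0,0,0],[0,0,0],2],[[0,0,0],[0,0,0],2],[[0,0,0],[0,0,0],2]]' --squeeze 25

```text
time_s: 6.73
ee_pos: [0.5573, 0.126, 0.056]
eef_rot: [3.141, 0.0, 2.157]
force: [-0.0, -1.1, 0.7]
grip_width: 0.0135
```

>>> jog_arm --moves '[[[0,0,0],[0,0,0],2],[[0,0,0],[0,0,0],2],[[0,0,0],[0,0,0],2],[[0,0,0],[0,0,0],2],[[0,0,0],[0,0,0],2]]' --squeeze 25

```text
time_s: 7.15
ee_pos: [0.5574, 0.1261, 0.0559]
eef_rot: [3.141, 0.0, 2.157]
force: [1.4, 1.5, 4.3]
grip_width: 0.0099
```

```bash
python3 look.py 7 wrist
```

```text
7.15 [0.5574 0.1261 0.0559] [3.141 0.    2.157] [ 0.16  0.51  1.6   0.    1.03 -0.43] 0.0099 [1.4 1.5 4.3] [ 0.28 -0.44  0.04]
```

View pics/wrist_7.png

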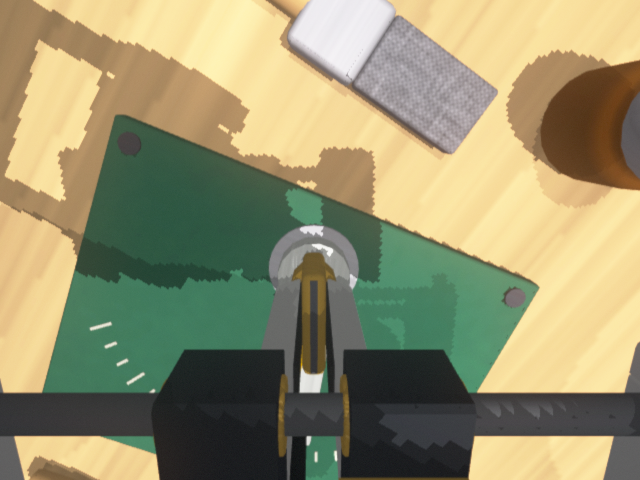

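>>> jog_arm --moves '[[[0,0,0],[0,0,-0.8],2],[[0,0,0],[0,0,-2],2],[[0,0,0],[0,0,-3.2],2],[[0,0,0],[0,0,-4.4],2],[[0,0,0],[0,0,-5.6],2]]' --squeeze 30

```text
time_s: 7.62
ee_pos: [0.5576, 0.1262, 0.0559]
eef_rot: [3.14, -0.0, 1.663]
force: [2.8, 3.6, 5.0]
grip_width: 0.0099
```

>>> jog_arm --moves '[[[0,0,0],[0,0,-1.2],2],[[0,0,0],[0,0,-2.4],2],[[0,0,0],[0,0,-3.6],2],[[0,0,0],[0,0,-4.8],2],[[0,0,0],[0,0,-6],2]]' --squeeze 30

```text
time_s: 8.03
ee_pos: [0.5577, 0.1261, 0.0559]
eef_rot: [3.14, -0.001, 1.139]
force: [5.0, 2.3, 3.1]
grip_width: 0.0102
```

>>> jog_arm --moves '[[[0,0,0],[0,0,-1.2],2],[[0,0,0],[0,0,-2.4],2],[[0,0,0],[0,0,-3.6],2],[[0,0,0],[0,0,-4.8],2],[[0,0,0],[0,0,-6],2]]' --squeeze 30

```text
time_s: 8.45
ee_pos: [0.5579, 0.126, 0.0559]
eef_rot: [3.141, -0.002, 0.616]
force: [5.5, 0.6, 3.2]
grip_width: 0.0096
```

```bash
python3 look.py 8 wrist scene
```

```text
8.45 [0.5579 0.126  0.0559] [ 3.141e+00 -2.000e-03  6.160e-01] [ 0.16  0.51  1.6  -0.    1.03  1.11] 0.0096 [5.5 0.6 3.2] [ 0.11 -0.96  0.04]
```

View pics/wrist_8.png

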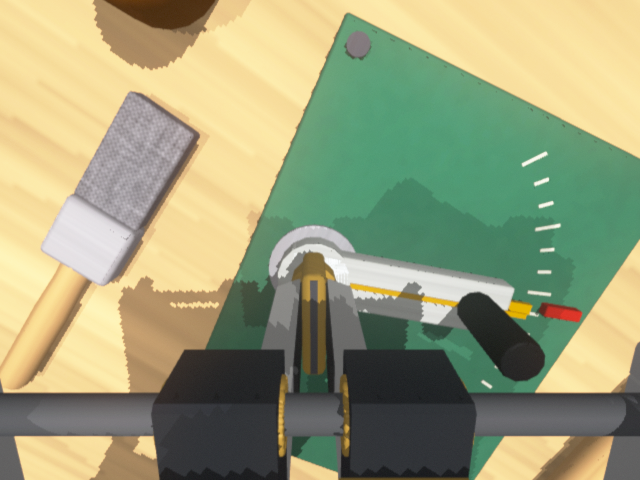

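View pics/scene_8.png

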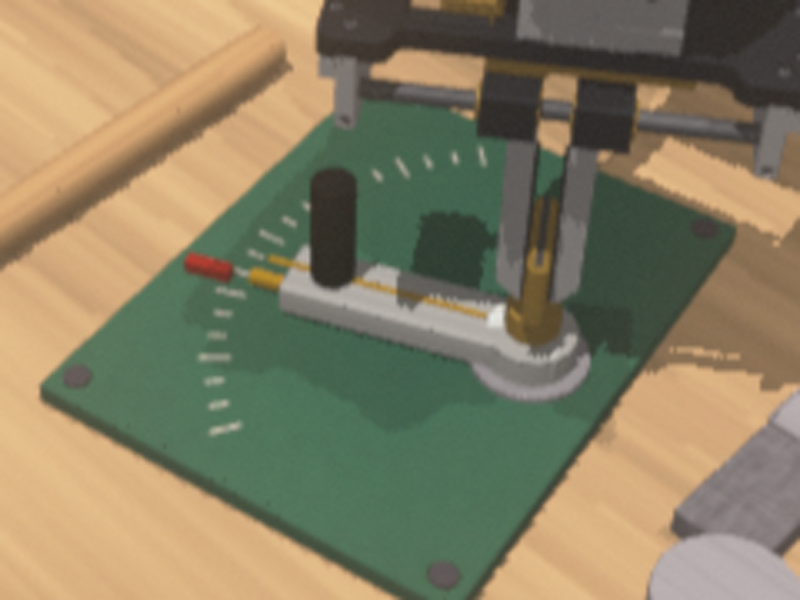

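Wings turn with the fingers and the fence is still on the tab (pointer (265,278), tab (208,265)). Continue to the seat, slowly at the end.

>>> jog_arm --moves '[[[-0.5,0,0],[0,0,-1],2],[[-1,0,0],[0,0,-2],2],[[-1,0,0],[0,0,-3],2],[[-1,0,0],[0,0,-3.6],2],[[-1,0,0],[0,0,-4.2],2]]' --squeeze 30

```text
time_s: 8.97
ee_pos: [0.5579, 0.1259, 0.0559]
eef_rot: [3.141, -0.005, 0.251]
force: [13.6, 0.6, -1.8]
grip_width: 0.0097
```

>>> jog_arm --moves '[[[0,0,0],[0,0,-0.2],2],[[0,0,0],[0,0,-0.4],2],[[0,0,0],[0,0,-0.6],2],[[0,0,0],[0,0,-0.6],2]]' --squeeze 30

```text
time_s: 9.3
ee_pos: [0.5579, 0.1259, 0.0559]
eef_rot: [3.141, -0.005, 0.201]
force: [13.5, 0.8, -1.7]
grip_width: 0.0102
```

```bash
python3 look.py 9 wrist
```

```text
9.3 [0.5579 0.1259 0.0559] [ 3.141 -0.005  0.201] [ 0.16  0.51  1.6  -0.    1.03  1.53] 0.0102 [13.5  0.8 -1.7] [ 0.11 -2.37  0.01]
```

The x shift raised the side force, so I'm undoing it and creeping on until the stop shows in the torque.

>>> jog_arm --moves '[[[0.8,0,0],[0,0,-0.2],2],[[1.5,0,0],[0,0,-0.4],2],[[1.5,0,0],[0,0,-0.6],2],[[1.5,0,0],[0,0,-0.6],2]]' --squeeze 30

```text
time_s: 9.68
ee_pos: [0.5579, 0.1259, 0.0559]
eef_rot: [3.141, -0.001, 0.149]
force: [2.2, 0.1, 6.3]
grip_width: 0.0101
```

```bash
python3 look.py 10 wrist
```

```text
9.6833 [0.5579 0.1259 0.0559] [ 3.141e+00 -1.000e-03  1.490e-01] [ 0.16  0.51  1.6  -0.    1.03  1.58] 0.0101 [2.2 0.1 6.3] [-0.04 -0.43  0.44]
```

View pics/wrist_10.png

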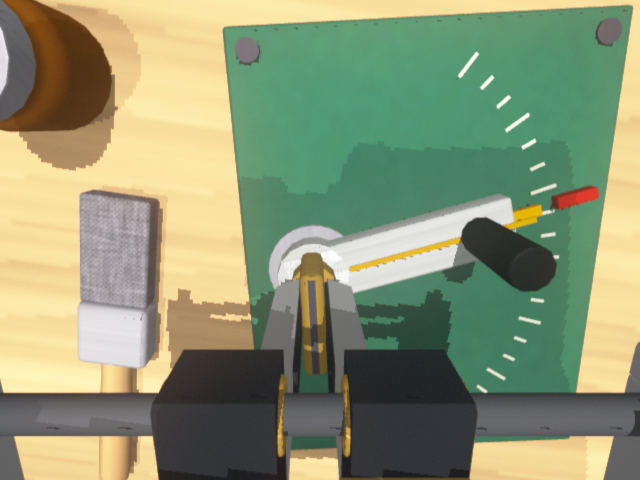

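Moment about z rose to 0.44 N m at yaw 0.15 (seat expected near 0.2), so the screw is seated. Hold briefly, then back off about 91°.

>>> jog_arm --moves '[[[0,0,0],[0,0,-0.15],2],[[0,0,0],[0,0,-0.15],2],[[0,0,0],[0,0,-0.15],2],[[0,0,0],[0,0,-0.15],2]]' --squeeze 30

```text
time_s: 10.07
ee_pos: [0.5579, 0.1259, 0.0559]
eef_rot: [3.141, -0.001, 0.137]
force: [2.2, -0.5, 5.2]
grip_width: 0.0104
```

```bash
python3 look.py 11
```

```text
10.0667 [0.5579 0.1259 0.0559] [ 3.141e+00 -1.000e-03  1.370e-01] [ 0.16  0.51  1.6  -0.    1.03  1.59] 0.0104 [ 2.2 -0.5  5.2] [-0.07 -0.42  0.54]
```

>>> jog_arm --moves '[[[0,0,0],[0,0,0.8],2],[[0,0,0],[0,0,2],2],[[0,0,0],[0,0,3.2],2],[[0,0,0],[0,0,4.4],2],[[0,0,0],[0,0,5.6],2]]' --squeeze 30

```text
time_s: 10.48
ee_pos: [0.5579, 0.126, 0.0559]
eef_rot: [3.141, -0.001, 0.63]
force: [1.3, 0.5, 6.9]
grip_width: 0.0101
```

>>> jog_arm --moves '[[[0,0,0],[0,0,1.2],2],[[0,0,0],[0,0,2.4],2],[[0,0,0],[0,0,3.6],2],[[0,0,0],[0,0,4.8],2],[[0,0,0],[0,0,6],2]]' --squeeze 30

```text
time_s: 10.9
ee_pos: [0.5578, 0.1261, 0.0559]
eef_rot: [3.141, -0.001, 1.154]
force: [1.3, 2.0, 6.9]
grip_width: 0.0098
```

>>> jog_arm --moves '[[[0,0,0],[0,0,1.2],2],[[0,0,0],[0,0,2.4],2],[[0,0,0],[0,0,3.6],2],[[0,0,0],[0,0,4.8],2],[[0,0,0],[0,0,5.8],2]]' --squeeze 30

```text
time_s: 11.32
ee_pos: [0.5576, 0.1262, 0.0558]
eef_rot: [3.141, -0.0, 1.66]
force: [-0.5, 1.7, 7.6]
grip_width: 0.0098
```

```bash
python3 look.py 12 wrist scene side
```

```text
11.3167 [0.5576 0.1262 0.0558] [ 3.141 -0.     1.66 ] [0.16 0.51 1.6  0.   1.03 0.07] 0.0098 [-0.5  1.7  7.6] [ 0.27  0.02 -0.12]
```

View pics/wrist_12.png

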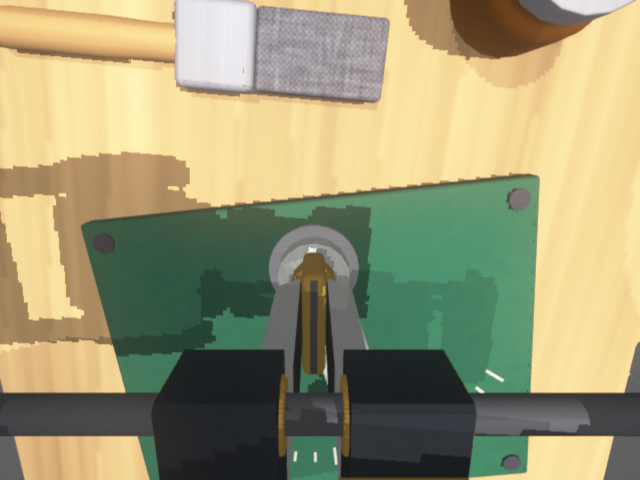

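View pics/scene_12.png

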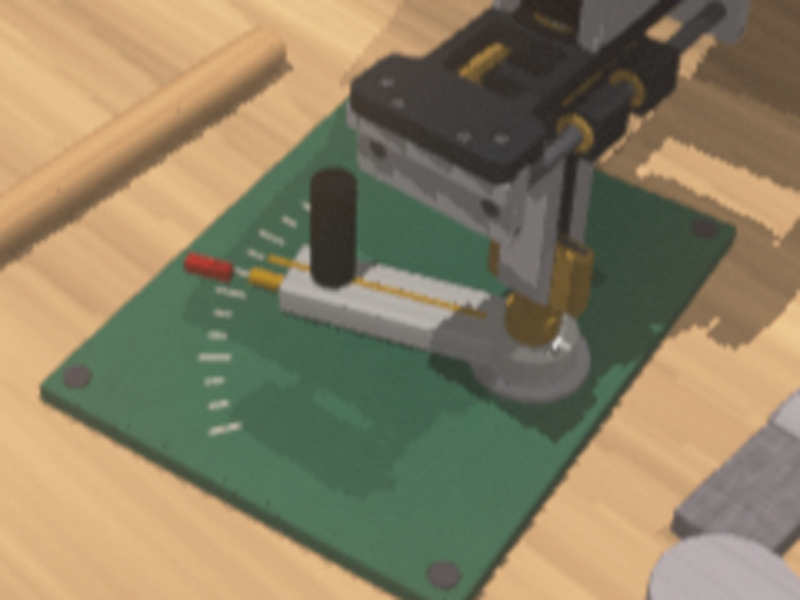

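Fence is still on its mark, with the wings held straight in the fingers. Screw is at about 1.46, so it needs another 0.1 rad.

>>> jog_arm --moves '[[[0,0,0],[0,0,0.6],2],[[0,0,0],[0,0,1.15],2],[[0,0,0],[0,0,1.15],2],[[0,0,0],[0,0,1.15],2],[[0,0,0],[0,0,1.15],2]]' --squeeze 30

```text
time_s: 11.88
ee_pos: [0.5575, 0.1262, 0.0558]
eef_rot: [3.141, -0.0, 1.755]
force: [-0.4, 1.5, 6.6]
grip_width: 0.0097
```

```bash
python3 look.py 13 wrist scene side
```

```text
11.8833 [0.5575 0.1262 0.0558] [ 3.141 -0.     1.755] [ 0.16  0.51  1.6   0.    1.03 -0.03] 0.0097 [-0.4  1.5  6.6] [0.28 0.14 0.08]
```

View pics/side_13.png

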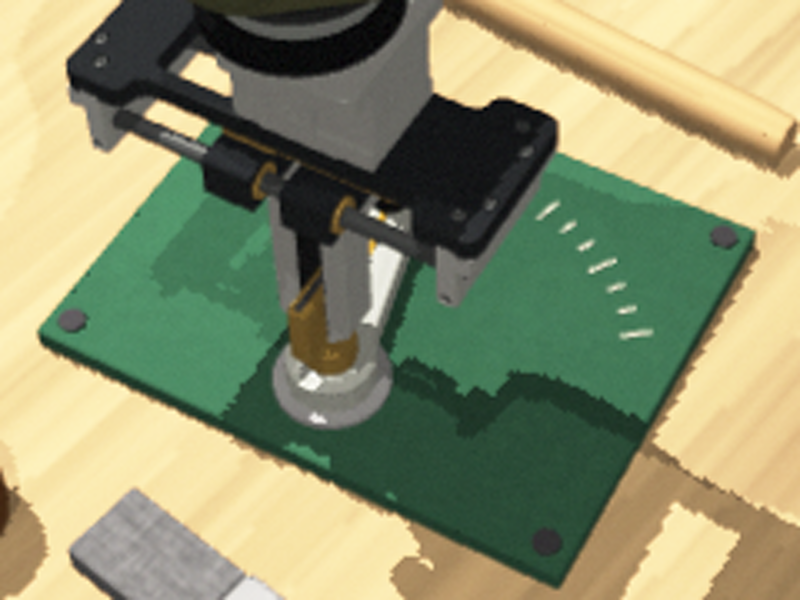

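View pics/wrist_13.png

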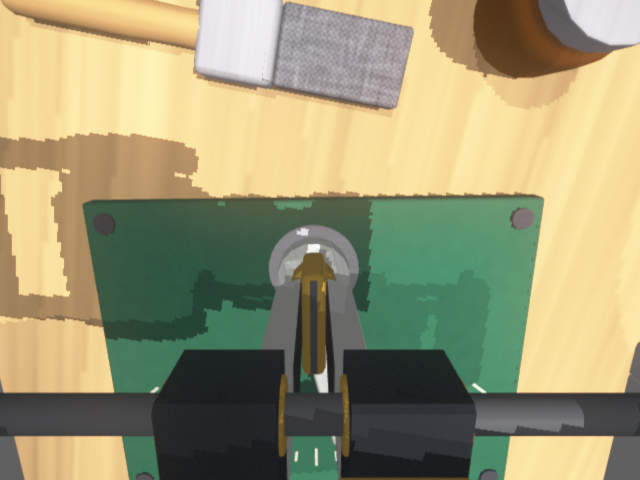

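The plate's +y edge is level (row 200) in the wrist view and the wings are upright, so they lie along the plate's y. Last look at the fence.

View pics/scene_13.png

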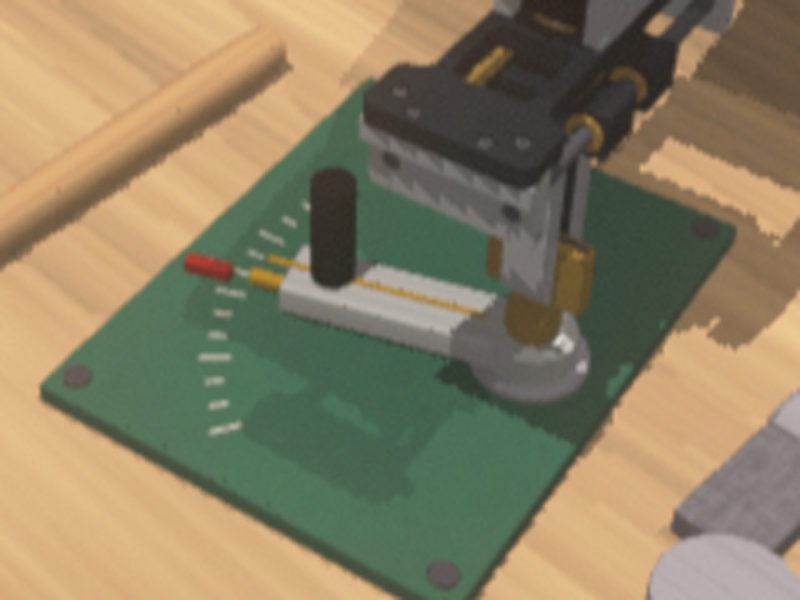

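```bash
python3 -c "
from station import ctrl
o=ctrl.get_obs();print(o['time_s'],o['grip_width'],abs(o['joint_vel']).max())
print(ctrl.hand_in())"
```

```text
12.0333 0.0101314765982612 0.0021174887940852904
the job is handed in; nothing more can be done
None
```

The job is handed in at 12.0 s on the robot's clock. The fence is on the red tab, and the thumbscrew has been seated and backed off a quarter turn, with the fingers still gripping it.

- **Fence:** I led it by the peg from about 0.71 rad to about 0.25 rad on its scale. After release, the pointer measured 0.246 rad and the tab 0.251 rad. The last scene picture shows it still on its mark.
- **Seating:** I turned the screw clockwise about 2 rad until the stop showed as a moment of 0.44 to 0.54 N m. That came at a tool yaw of 0.14 to 0.15, slightly past the 0.198 I expected from the plate, which I put down to slight give in the grip.
- **Backing off:** The tool ended at yaw 1.755, which puts the screw about 1.56 rad back from the expected seat. In the last wrist view the wings lie along the plate's y axis.
- **Grip:** The fingers hold the wings at 10 mm opening with 30 N commanded, and the arm is at rest. I did not measure the finger contact force directly.
- **Bystanders:** The arm touched neither the hammer, the jar nor the brush. They looked unmoved wherever they showed in the pictures, but I did not measure their positions.

While turning clockwise towards the seat I shifted the tool sideways by 1 mm the wrong way. The side force rose to 13.6 N, well under the 120 N limit, and I undid the shift at once.

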